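# Make the capacitor spot welder safe

## Task

The home-made capacitor spot welder is finished with: make it safe, using only your fingertips. First switch off the power strip that the black mains adapter stands in, by pressing the raised side of its orange rocker all the way down; then press the welder's green discharge button all the way down, hold it there for at least two seconds to bleed the capacitors, and let it go. Press gently, do not press the red trigger button, leave the other power strip switched on, do not lift or shove anything, and leave the things lying around where they are.

Things in the scene. Friction and masses are not known exactly. Their poses are not given: they have to be found in the camera images.
- strip_a: white three-socket power strip, 55 wide x 223 long (with the cord stub) x 42 high, lying loose on the desk, 0.6 kg. Origin: centre of its underside; +y along the strip, from the switch end (cord stub) to the outer-socket end, +z up. Its orange rocker switch sits at x 0, y -61 in this frame. The black adapter stands in its outer socket.
- strip_b: white three-socket power strip, 55 wide x 223 long (with the cord stub) x 42 high, lying loose on the desk, 0.6 kg. Origin: centre of its underside; +y along the strip, from the switch end (cord stub) to the outer-socket end, +z up. Its orange rocker switch sits at x 0, y -61 in this frame. Nothing is plugged into it; it must stay on.
- adapter: black plug-in mains adapter, 50 x 34 mm, standing upright in strip_a's outer socket from 42 to 124 mm above the desk, fixed to that strip. Its origin lies 76 mm along the strip's +y from the strip's middle.
- strip_a_rocker (a point): point on top of strip_a's orange rocker, 9 mm from its pivot, on the half that stands raised while on (the strip's -x side), 46.5 mm above the desk; fixed to the strip, same axes. The rocker is a flat plate, 24 mm in x by 12 mm in y, its middle 45 mm above the desk. The flat housing top round it is at 42 mm, so a fingertip may overhang the housing in -x, but it blocks the rocker if it reaches past the middle.
- strip_b_rocker (a point): point on top of strip_b's orange rocker, 9 mm from its pivot, on the half that stands raised while on (the strip's -x side), 46.5 mm above the desk; fixed to the strip, same axes. The rocker is a flat plate, 24 mm in x by 12 mm in y, its middle 45 mm above the desk. The flat housing top round it is at 42 mm, so a fingertip may overhang the housing in -x, but it blocks the rocker if it reaches past the middle.
- strip_a_switch (a joint): rocker of strip_a, rad: 0 = on (-x edge raised to 47 mm above the desk, +x edge at 43 mm), 0.349 = off (the other way round). 2 to 3 N on the raised outer edge rocks it; it does not snap over by itself but stays where it is left. Its pivot is 9 mm in the strip's +x from the rocker point.
- strip_b_switch (a joint): rocker of strip_b, rad: 0 = on (-x edge raised to 47 mm above the desk, +x edge at 43 mm), 0.349 = off (the other way round). 2 to 3 N on the raised outer edge rocks it; it does not snap over by itself but stays where it is left. Its pivot is 9 mm in the strip's +x from the rocker point.
- welder: capacitor spot welder: plywood base 170 (x) x 140 (y) mm, top 18 mm above the desk, fixed. Origin: centre of its underside. Two push buttons at its front (x -55, y +37 and -37), a gold resistor and two binding posts behind them (x -14, up to 40 mm above the desk), four dark blue capacitors at the back (x 40 to 66, up to 68 mm above the desk).
- bleed_top (a point): green discharge push button on the front of the spot welder, cap 26 mm across, standing 10 mm proud of a round black housing 42 mm across whose top is 30 mm above the desk; this point is the middle of the cap's top, 40 mm above the desk when up. The two buttons stand 74 mm apart, centre to centre, and may stand either way round.
- trigger_top (a point): red trigger push button on the front of the spot welder, cap 26 mm across, standing 10 mm proud of a round black housing 42 mm across whose top is 30 mm above the desk; this point is the middle of the cap's top, 40 mm above the desk when up. The two buttons stand 74 mm apart, centre to centre, and may stand either way round.
- bleed (a joint): green discharge button, m: 0 = up, 0.006 = fully down; a spring, about 1.2 N to start and 4 N fully down, brings it back up.
- trigger (a joint): red trigger button, m: 0 = up, 0.006 = fully down; the same spring. Not to be pressed.
- multimeter: orange hand multimeter lying face up, 152 x 78 x 46 mm; origin at the centre of its underside. Bystander.
- screwdriver: small yellow screwdriver lying along its y axis, 131 long, 17 mm thick; origin under its middle. Bystander.
- flux_tin: round red-lidded flux tin, 51 mm across, 18 high; origin at the centre of its underside. Bystander.
- solder_spool: spool of solder wire, 50 mm across, 38 high; origin at the centre of its underside. Bystander.

How it is judged:
On the way, in this order (a step that is already met when the one before it is completed fails the run):
1. the rocker of the strip with the adapter is switched off (value of joint strip_a_switch above 0.26 rad), for 0.2 s.
2. the green discharge button is held down (at least 4.5 of its 6 mm) for two seconds (value of joint bleed above 0.0045 m and value of joint strip_a_switch above 0.26 rad), for 1.9 s.
At the end, for the whole second after the job is handed in: The rocker of the strip with the adapter is off (beyond 0.26 of 0.349 rad), the other strip's rocker is still on (under 0.08 rad), both buttons are up (within 1 mm), and both strips and the four bystanders lie within 20 mm of where they were (value of joint strip_a_switch above 0.26 rad and value of joint strip_b_switch below 0.08 rad and value of joint each of bleed, trigger below 0.001 m and distance of each of strip_a, strip_b, multimeter, screwdriver, flux_tin, solder_spool from where it was at the start of the episode below 0.02 m); the robot touches nothing.
It fails at once if the discharge button is pressed while its supply is still on (value of joint bleed above 0.003 m and value of joint strip_a_switch below 0.2 rad).
It fails at once if the red trigger button or the other strip's rocker is pressed (value of joint trigger above 0.002 m or value of joint strip_b_switch above 0.12 rad).
It fails at once if a strip is lifted or shoved (height (world z) of any of strip_a, strip_b above 0.01 m or distance of any of strip_a, strip_b from where it was at the start of the episode above 0.02 m).
It fails at once if a bystander is moved (distance of any of multimeter, screwdriver, flux_tin, solder_spool from where it was at the start of the episode above 0.02 m).
It fails at once if something is pressed harder than 40 N (contact force between the arm and anything else above 40 N).
It also fails if it takes over 43 s, if anything falls off the work surface, if the arm or the gripper's body presses on something with over 40 N, if the wrist force passes 120 N, or if a joint passes its speed limit or range.

## Robot

A 7-joint arm with a two-finger parallel gripper is mounted at the origin on a cart in front of the work surface, level with it; the furniture and walls round the work are solid. World frame = base frame: x ahead of the robot, y to its left, z up, the work surface at z = 0. Lengths are in m, angles in rad, forces in N, time in s.
With the tool pointing down it reaches from about 0.425 to 0.975 m from the base axis. Payload 16.7 kg.
Tool frame: the origin (TCP) lies midway between the tips of the shut fingers; the grasp point (between the pads) lies 19 mm behind it; z points along the fingers, y is the line along which they close (so a half turn about z gives the same grasp; the last joint's range is limited). The gripper opens to 85 mm and grips with 20 to 120 N. Pads are 22 mm wide; open, the fingers measure 114 mm over their backs; the gripper's body (76 mm by 85 mm) begins 54 mm behind the grasp point. The pads swing forward as they close: fully open they stand 13 mm farther back than shut.
Start: joints at [-1.341, 0.426, 0.074, 1.606, -0.034, 1.111, -0.067], TCP at [0.25, 0.627, 0.231] pointing down, gripper open.
Joint ranges: [-2.85, 2.85], [-0.5, 2.14], [-1.23, 1.37], [0.21, 2.46], [-1.02, 4.16], [0.16, 2.05], [-2.73, 2.73]. Speed limits (rad/s): [1.89, 1.89, 2.39, 2.39, 3.01, 3.01, 3.01].

## Interface

Orientations are given as a rotation vector (axis times angle).
In Python, from plant import r, cams gives the robot as it stands.
- The arm moves only by the tool jog_arm, never from a script. Its argument "targets" is text: rows parted by semicolons, each of 7 numbers parted by spaces: the shift along the world's x, y, z in mm, then the turn, a rotation vector about the world's x, y, z in rad, then the gripper's target within -1 to 1 (shut at 1, half-way at 0, fully open at -1). In form: x y z ax ay az fingers; .... A call has 1 to 8 rows; each row is the pose to reach, as a shift and turn from the pose commanded when the call began; what a row does not reach only later rows make up. A row lasts 1/10 s, in which the tool goes at most 50 mm and 8.59 degrees, less where a joint would pass 70% of its speed; a pose out of reach is approached as far as the arm can. A call with a gripper value outside its range is refused whole. The fingers move at their own pace and stop on an object; "grip_force" is the grip in N (left out, the last holds). Time passes only in rows, so rows that repeat a pose let the fingers close. It gives the time, the measured TCP pose, the force, the opening and the grip force at its end, in the units of the state.
- r.state(): the state, without advancing time (a new reading comes with each control period).
- cams.snapshot(name): name is "scene" or "top"; returns the picture (480x640x3 uint8, red, green, blue); there is no depth.
- cams.camera_params(name): a dict with "intrinsics" (3x3 intrinsics, pixels), "dist" ([k1, k2, p1, p2, k3] as OpenCV has them; the pictures are not rectified), "cam_to_world" (4x4, takes a point from camera to world coordinates). Camera axes: x right, y down, z forward; pixel columns grow to the right and rows downward; lengths in m; the calibration is good to about 2 mm. A picture is of the moment at which its call begins. camera_params takes no time and is no camera call.
- r.job_done(): hands the job in; it is judged then, once.
The state is a dict: "clock": time; "joint_pos": joint angles; "qvel": joint speeds; "tau": joint torques, N m; "eef_pos": TCP position; "tool_rot": TCP orientation; "ft_force": force on the tool from outside, world axes, zero at the start; "torque": the same for the moment, N m; "grip_width": opening from 0.0 (shut) to 1.0 (fully open); "gripper_force": force on a finger pad.
Only numpy, scipy, OpenCV 4.12 (cv2) and the standard library are available. Lean on these libraries where they do the work, as an engineer would, in place of code of your own. Each camera call takes 0.05 s, during which the arm holds its last target. There are 200 camera calls.

## Working session

There is one attempt and no reset: what is moved stays moved. The work goes in short steps, Python scripts to look and compute and a tool call to move; the robot and the scene stay as the last step left them, time stands still between calls to the robot, and variables do not carry over. Pictures are saved under pics/ and viewed, at most 10 in all, crops included, and the job is handed in when it is done.

Besides the shell and the picture viewer there is one more tool, called after "Request:" as a command line: name --argument value ..., lists and objects as JSON in quotes. jog_arm: Moves the arm, as the interface text tells. Its arguments: {"type":"object","properties":{"targets":{"type":"string"},"grip_force":{"type":"number"}},"required":["targets"]}

```bash
mkdir -p pics; python3 - <<'E'
from plant import r,cams
import cv2,numpy as np
for n in("scene","top"):
    cv2.imwrite(f"pics/{n}0.png",cams.snapshot(n)[:,:,::-1]); p=cams.camera_params(n); print(n,np.round(p["intrinsics"],1),p["dist"],np.round(p["cam_to_world"],3))
s=r.state();print(s["clock"],s["eef_pos"],s["tool_rot"],s["ft_force"],s["grip_width"])
E
```

```text
scene [[467.4   0.  313.8]
 [  0.  467.4 229.4]
 [  0.    0.    1. ]] [-0.00583184  0.          0.          0.          0.        ] [[ 0.653 -0.536  0.534 -0.23 ]
 [-0.757 -0.445  0.478 -0.633]
 [-0.019 -0.717 -0.697  1.058]
 [ 0.     0.     0.     1.   ]]
top [[559.1   0.  324.4]
 [  0.  559.1 233.8]
 [  0.    0.    1. ]] [0.00111139 0.         0.         0.         0.        ] [[ 0.005 -0.999  0.042  0.429]
 [-1.    -0.005  0.012  0.036]
 [-0.012 -0.042 -0.999  1.628]
 [ 0.     0.     0.     1.   ]]
0.1 [0.24949684 0.62679754 0.23063683] [-5.91474906e-01 -3.08526038e+00  1.88243808e-03] [-0.47330388 -0.36645168 -0.69763193] 1.003567818182765
```

View pics/top0.png

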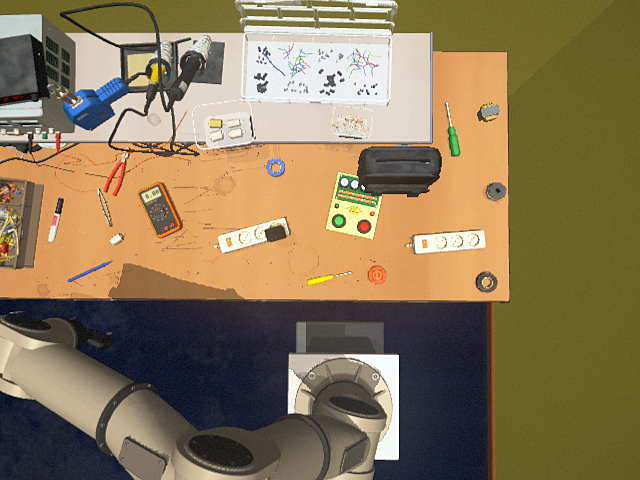

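View pics/scene0.png

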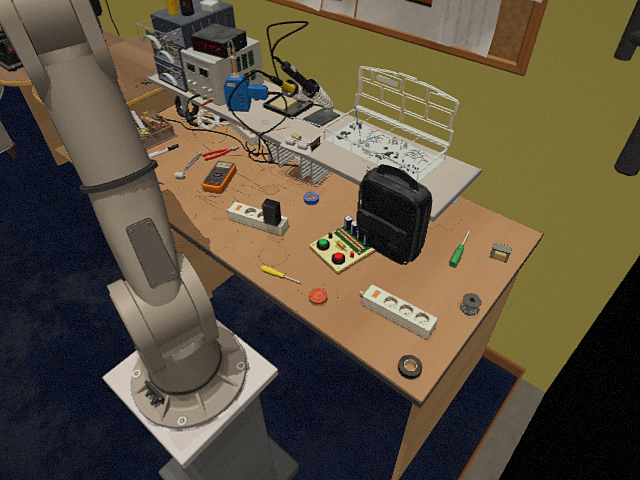

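The top view shows strip_a with the adapter at about (252,233) and its rocker at (229,240). The green button is at (338,220), the red at (364,227), and strip_b at (448,242). A tall black bag stands behind the welder at (400,170). The scene view agrees with this.

```bash
cat > h.py <<'E'
import cv2,numpy as np
from plant import r,cams
def ray(n,uv):
    p=cams.camera_params(n);K=np.array(p["intrinsics"]);T=np.array(p["cam_to_world"])
    q=cv2.undistortPoints(np.array(uv,float).reshape(-1,1,2),K,np.array(p["dist"])).reshape(-1,2)
    return T[:3,3],np.c_[q,np.ones(len(q))]@T[:3,:3].T
def on(n,uv,z):
    o,d=ray(n,uv); return o+d*((z-o[2])/d[:,2])[:,None]
def blob(im,x0,y0,x1,y1,lo,hi,n=1):
    m=cv2.inRange(cv2.cvtColor(im,cv2.COLOR_RGB2HSV),lo,hi); k=np.zeros_like(m);k[y0:y1,x0:x1]=m[y0:y1,x0:x1]
    _,_,st,c=cv2.connectedComponentsWithStats(k); i=np.argsort(-st[1:,4])[:n]+1
    return [(c[j],st[j]) for j in i],k
E
python3 - <<'E'
from h import *
t=cams.snapshot("top");s=cams.snapshot("scene")
G=((45,80,60),(85,255,255));O=((5,150,150),(18,255,255));R=((0,170,100),(5,255,255))
for nm,n,im,box,c,z in[("green","top",t,(325,208,350,232),G,.04),("green","scene",s,(312,235,332,252),G,.04),("red","top",t,(352,215,376,238),R,.04),("red","scene",s,(328,248,350,268),R,.04),
 ("rocker","top",t,(223,234,236,246),O,.045),("rocker","scene",s,(230,203,245,216),O,.045),("rockB","top",t,(415,236,428,250),O,.045)]:
    b,_=blob(im,*box,*c)
    for ce,st in b: print(nm,n,ce,st,on(n,[ce],z).round(4))
b,k=blob(t,212,212,295,255,(0,0,190),(180,50,255))
pts=cv2.findNonZero(k);rc=cv2.minAreaRect(pts);print(rc);print(on("top",cv2.boxPoints(rc),.042).round(4))
cv2.imwrite("pics/c.png",np.hstack([cv2.resize(t[205:265,210:300],None,fx=4.4,fy=4.4,interpolation=2),cv2.resize(s[195:255,225:315],None,fx=4.4,fy=4.4,interpolation=2)])[:,:,::-1])
E
```

```text
green top [338.43478261 220.36231884] [334 216  10  10  69] [[0.534  0.0149 0.04  ]]
green scene [322.55769231 241.88461538] [319 239   9   7  52] [[0.5267 0.0088 0.04  ]]
red top [363.83076923 225.98461538] [360 222   9   9  65] [[ 0.5183 -0.0573  0.04  ]]
red scene [337.9  255.82] [334 253   9   7  50] [[ 0.5117 -0.0629  0.04  ]]
rocker top [228.55172414 241.44827586] [226 238   6   8  29] [[0.4723 0.3264 0.045 ]]
rocker scene [238.13333333 207.33333333] [236 205   5   5  15] [[0.467  0.3206 0.045 ]]
rockB top [424.375  243.4375] [422 240   5   8  32] [[ 0.4694 -0.2281  0.045 ]]
((250.20753479003906, 235.72642517089844), (17.71950912475586, 75.2735824584961), 74.05460357666016)
[[0.4832 0.3755 0.042 ]
 [0.5431 0.1699 0.042 ]
 [0.4946 0.1557 0.042 ]
 [0.4349 0.361  0.042 ]]
```

View pics/c.png

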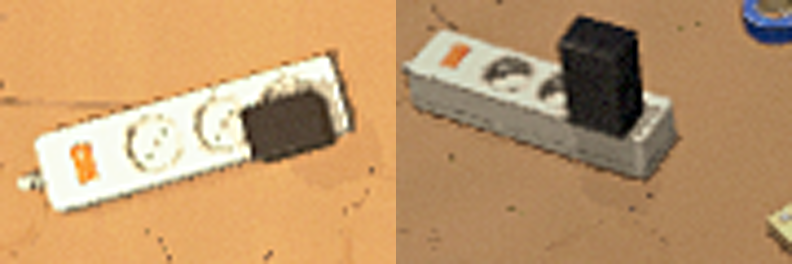

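Both views agree that the rocker is near (0.472, 0.326), to within about 7 mm. I'll go above its raised side with shut fingers, then check against the fingertip in the images.

Request:
jog_arm --targets "60 -74 -40 0 0 0.15 1;100 -120 -60 0 0 0.3 1;140 -166 -60 0 0 0.45 1;175 -212 -60 0 0 0.6 1;210 -258 -60 0 0 0.66 1;238 -296 -60 0 0 0.66 1;238 -296 -100 0 0 0.66 1;238 -296 -140 0 0 0.66 1" --grip_force 30

```text
clock: 1.0
eef_pos: [0.4813, 0.3418, 0.115]
tool_rot: [-0.435, 3.107, 0.003]
ft_force: [0.1, 1.4, -0.7]
grip_width: 0.001
gripper_force: 0.0
```

Request:
jog_arm --targets "0 0 0 0 0 0 1;0 0 0 0 0 0 1;0 0 0 0 0 0 1"

```text
clock: 1.3
eef_pos: [0.4775, 0.3452, 0.1139]
tool_rot: [-0.442, 3.11, 0.001]
ft_force: [-1.4, 0.7, -0.4]
grip_width: -0.002
gripper_force: 0.0
```

```bash
python3 - <<'E'
from h import *
t=cams.snapshot("top");s=cams.snapshot("scene");st=r.state()
print(st["clock"],st["eef_pos"],st["tool_rot"],st["ft_force"],st["grip_width"])
for n in("top","scene"):
    p=cams.camera_params(n);T=np.linalg.inv(p["cam_to_world"]);print(n,cv2.projectPoints(np.array([st["eef_pos"]]),cv2.Rodrigues(T[:3,:3])[0],T[:3,3],p["intrinsics"],p["dist"])[0].ravel())
cv2.imwrite("pics/d.png",np.hstack([cv2.resize(t[185:285,180:280],None,fx=4,fy=4,interpolation=2),cv2.resize(s[150:250,190:290],None,fx=4,fy=4,interpolation=2)])[:,:,::-1])
E
```

```text
1.4 [0.47742018 0.34541274 0.11415889] [-4.42719142e-01  3.10919808e+00  1.73884004e-03] [-0.15835519 -0.29205314  0.70641167] 0.0008081000140232983
top [216.94479691 238.79653533]
scene [232.44969584 186.30515583]
```

View pics/d.png

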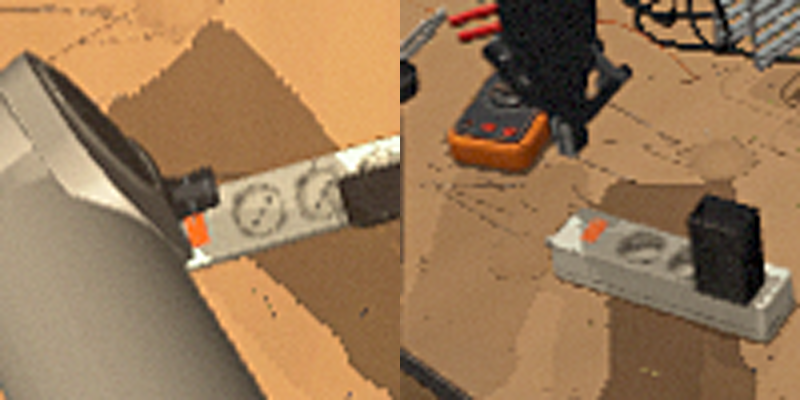

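The arm stopped about 18 mm short because of rate limiting. In the scene view the tip is at (232,187), about where it should be. I'll go lower and compare tip and rocker directly.

Request:
jog_arm --targets "4 -8 -20 0 0 0 1;8 -16 -40 0 0 0 1;8 -17 -54 0 0 0 1;8 -17 -58 0 0 0 1;8 -17 -58 0 0 0 1;8 -17 -58 0 0 0 1"

```text
clock: 2.0
eef_pos: [0.4858, 0.3279, 0.056]
tool_rot: [-0.441, 3.11, 0.001]
ft_force: [0.2, -0.1, -0.5]
grip_width: -0.003
gripper_force: 0.0
```

```bash
python3 - <<'E'
from h import *
s=cams.snapshot("scene");st=r.state()
print(st["clock"],st["eef_pos"],st["tool_rot"],st["ft_force"])
def proj(n,P):
    p=cams.camera_params(n);T=np.linalg.inv(p["cam_to_world"]);return cv2.projectPoints(np.array(P),cv2.Rodrigues(T[:3,:3])[0],T[:3,3],p["intrinsics"],p["dist"])[0].reshape(-1,2)
R=cv2.Rodrigues(np.array(st["tool_rot"]))[0]
C=[st["eef_pos"]+R@np.array(v) for v in[(.011,.0145,0),(.011,-.0145,0),(-.011,-.0145,0),(-.011,.0145,0)]]
q=proj("scene",[st["eef_pos"]]+C);print(q.round(1))
c=cv2.resize(s[170:230,205:285],None,fx=10,fy=10,interpolation=2)
for a in q[1:]: cv2.circle(c,tuple(int(v) for v in (a-[205,170])*10+5),3,(0,255,0),-1)
cv2.imwrite("pics/e.png",c[:,:,::-1])
E
```

```text
2.05 [0.48591801 0.32778975 0.05612012] [-4.40887891e-01  3.10948703e+00  1.18175876e-03] [ 0.3402735  -0.5018737   0.37856754]
[[240.4 200.9]
 [234.9 201.8]
 [242.5 204.1]
 [245.9 200.1]
 [238.4 197.8]]
```

View pics/e.png

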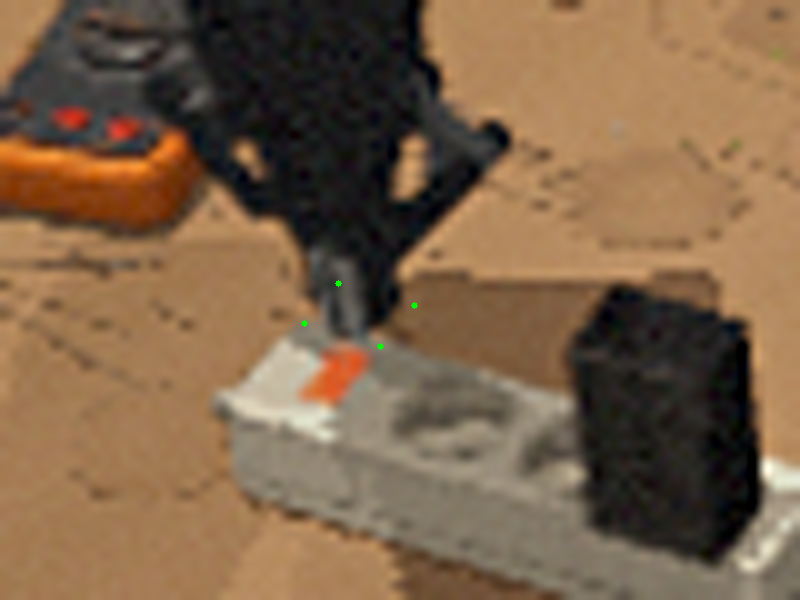

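The scene view shows the whole rocker, with its raised edge at crop (350,349). The tip's near edge will land about 3–6 mm inside that edge, so I'll press down slowly.

Request:
jog_arm --targets "0 0 -5 0 0 0 1;0 0 -8 0 0 0 1;0 0 -9 0 0 0 1;0 0 -10 0 0 0 1;0 0 -10 0 0 0 1"

```text
clock: 2.55
eef_pos: [0.4862, 0.3272, 0.0455]
tool_rot: [-0.44, 3.11, 0.001]
ft_force: [1.4, 0.1, 3.1]
grip_width: 0.002
gripper_force: 1.5
```

Request:
jog_arm --targets "0 0 -0.5 0 0 0 1;0 0 -1 0 0 0 1;0 0 -1 0 0 0 1"

```text
clock: 2.85
eef_pos: [0.4864, 0.3272, 0.0447]
tool_rot: [-0.44, 3.109, 0.001]
ft_force: [3.7, 1.1, 6.1]
grip_width: -0.002
gripper_force: 2.7
```

Request:
jog_arm --targets "0 0 -0.5 0 0 0 1;0 0 -1 0 0 0 1;0 0 -1 0 0 0 1"

```text
clock: 3.15
eef_pos: [0.4868, 0.3273, 0.0439]
tool_rot: [-0.439, 3.109, 0.001]
ft_force: [6.1, 1.4, 6.7]
grip_width: -0.002
gripper_force: 3.5
```

Request:
jog_arm --targets "0 0 -0.5 0 0 0 1;0 0 -0.5 0 0 0 1;0 0 -0.5 0 0 0 1"

```text
clock: 3.45
eef_pos: [0.487, 0.3274, 0.0435]
tool_rot: [-0.439, 3.108, 0.002]
ft_force: [7.1, 1.4, 7.8]
grip_width: 0.002
gripper_force: 4.4
```

Request:
jog_arm --targets "0.5 0 -0.4 0 0 0 1;1 0.2 -0.8 0 0 0 1;1 0.2 -0.8 0 0 0 1"

```text
clock: 3.75
eef_pos: [0.4873, 0.3276, 0.0431]
tool_rot: [-0.44, 3.109, 0.001]
ft_force: [-0.4, -1.0, 20.7]
grip_width: -0.002
gripper_force: 9.9
```

Request:
jog_arm --targets "0 0 -0.5 0 0 0 1;0 0 -1 0 0 0 1;0 0 -1 0 0 0 1"

```text
clock: 4.05
eef_pos: [0.4874, 0.3277, 0.0428]
tool_rot: [-0.44, 3.109, 0.002]
ft_force: [-3.4, -3.7, 32.3]
grip_width: 0.004
gripper_force: 15.6
```

It has bottomed out at 32 N. I'll lift off and look.

Request:
jog_arm --targets "0 0 5 0 0 0 1;0 0 25 0 0 0 1;10 0 60 0 0 0 1;20 0 90 0 0 0 1;40 0 110 0 0 0 1;40 0 110 0 0 0 1"

```text
clock: 4.65
eef_pos: [0.5294, 0.3272, 0.1537]
tool_rot: [-0.437, 3.107, 0.002]
ft_force: [0.4, 0.1, -0.7]
grip_width: -0.003
gripper_force: 0.0
```

```bash
python3 - <<'E'
from h import *
t=cams.snapshot("top");s=cams.snapshot("scene");st=r.state()
print(st["clock"],st["eef_pos"],st["ft_force"])
O=((3,130,120),(18,255,255))
for n,im,b,z in(("scene",s,(228,200,247,218),.045),("top",t,(220,232,240,250),.045)):
    for ce,q in blob(im,*b,*O)[0]: print(n,ce,q,on(n,[ce],z))
cv2.imwrite("pics/f.png",np.hstack([cv2.resize(t[210:260,210:260],None,fx=8,fy=8,interpolation=2),cv2.resize(s[190:240,220:270],None,fx=8,fy=8,interpolation=2)])[:,:,::-1])
E
```

```text
4.75 [0.52626512 0.32678247 0.15053412] [-0.33342824 -0.0399941  -0.40069166]
scene [238.     207.4375] [235 206   7   4  16] [[0.46640736 0.32051034 0.045     ]]
```

View pics/f.png

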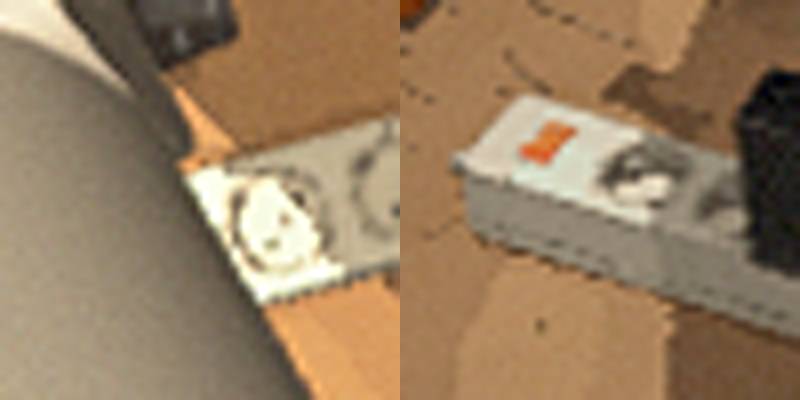

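Strip_a has not moved: its rocker is still at scene (238,207). It now looks foreshortened, tilted the other way as it should be when off, and the z and force readings agree. Next I'll go high over the adapter to the green button.

Request:
jog_arm --targets "0 0 50 0 0 0 1;0 -30 75 0 0 0 1;0 -75 75 0 0 0 1;0 -120 75 0 0 0 1;0 -165 75 0 0 0 1;2 -210 75 0 0 0 1;3 -250 75 0 0 0 1;3 -290 70 0 0 0 1"

```text
clock: 5.55
eef_pos: [0.5284, 0.0358, 0.2201]
tool_rot: [0.441, -3.109, -0.0]
ft_force: [0.4, 0.1, 0.2]
grip_width: 0.002
gripper_force: 0.0
```

Request:
jog_arm --targets "0 -10 -10 0 0 0 1;0 -20 -10 0 0 0 1;0 -20 -10 0 0 0 1"

```text
clock: 5.85
eef_pos: [0.529, 0.017, 0.2102]
tool_rot: [0.439, -3.109, 0.0]
ft_force: [0.1, 0.4, 0.0]
grip_width: 0.006
gripper_force: 0.0
```

Request:
jog_arm --targets "0 -2 -40 0 0 0 1;0 -5 -80 0 0 0 1;0 -5 -120 0 0 0 1;0 -5 -140 0 0 0 1;0 -5 -155 0 0 0 1;0 -5 -155 0 0 0 1"

```text
clock: 6.45
eef_pos: [0.5284, 0.0138, 0.0541]
tool_rot: [0.443, -3.107, -0.001]
ft_force: [0.2, -0.5, 0.8]
grip_width: -0.002
gripper_force: 0.0
```

```bash
python3 - <<'E'
from h import *
s=cams.snapshot("scene");st=r.state()
print(st["clock"],st["eef_pos"],st["ft_force"])
cv2.imwrite("pics/g.png",cv2.resize(s[180:280,270:400],None,fx=6,fy=6,interpolation=2)[:,:,::-1])
E
```

```text
6.5 [0.52919319 0.01352866 0.05535863] [ 0.71170792 -0.32308338  0.44009093]
```

View pics/g.png

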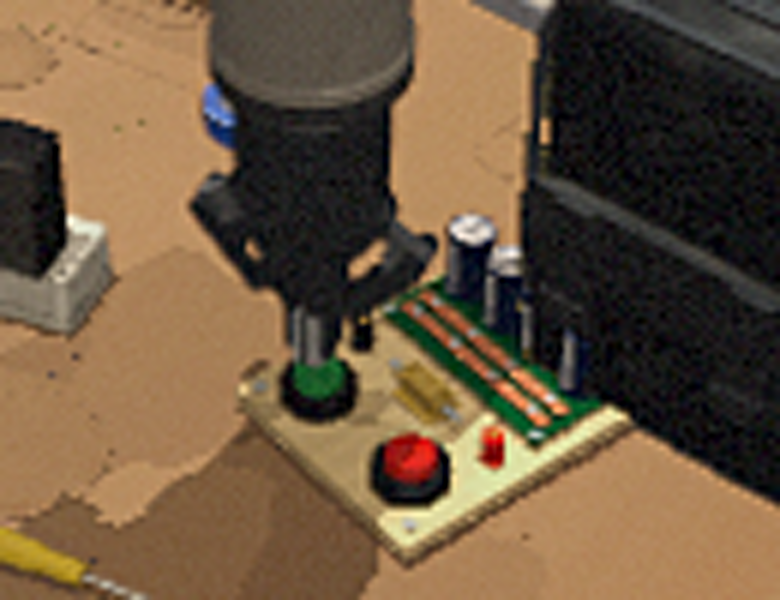

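The tip is centred over the green cap at crop (318,375), and the red button at (412,460) is well clear. Pressing now.

Request:
jog_arm --targets "0 0 -10 0 0 0 1;0 0 -14 0 0 0 1;0 0 -16 0 0 0 1;0 0 -18 0 0 0 1;0 0 -20 0 0 0 1;0 0 -20 0 0 0 1"

```text
clock: 7.1
eef_pos: [0.5298, 0.0123, 0.036]
tool_rot: [-0.44, 3.11, 0.0]
ft_force: [-0.8, 2.3, 3.3]
grip_width: -0.003
gripper_force: 1.5
```

Request:
jog_arm --targets "0 0 -0.5 0 0 0 1;0 0 -1 0 0 0 1;0 0 -1.5 0 0 0 1;0 0 -1.5 0 0 0 1"

```text
clock: 7.5
eef_pos: [0.5298, 0.0123, 0.0345]
tool_rot: [-0.44, 3.11, 0.0]
ft_force: [-0.0, 2.2, 3.7]
grip_width: 0.001
gripper_force: 1.8
```

Request:
jog_arm --targets "0 0 -0.5 0 0 0 1;0 0 -1 0 0 0 1;0 0 -1.3 0 0 0 1;0 0 -1.3 0 0 0 1;0 0 -1.3 0 0 0 1;0 0 -1.3 0 0 0 1"

```text
clock: 8.1
eef_pos: [0.5298, 0.0123, 0.0338]
tool_rot: [-0.44, 3.11, 0.0]
ft_force: [-5.6, 3.3, 17.4]
grip_width: -0.002
gripper_force: 9.3
```

Request:
jog_arm --targets "0 0 0 0 0 0 1;0 0 0 0 0 0 1;0 0 0 0 0 0 1;0 0 0 0 0 0 1;0 0 0 0 0 0 1;0 0 0 0 0 0 1;0 0 0 0 0 0 1;0 0 0 0 0 0 1"

```text
clock: 8.9
eef_pos: [0.5299, 0.0122, 0.0338]
tool_rot: [-0.44, 3.11, 0.0]
ft_force: [-6.3, 3.3, 18.9]
grip_width: -0.001
gripper_force: 9.3
```

Request:
jog_arm --targets "0 0 0 0 0 0 1;0 0 0 0 0 0 1;0 0 0 0 0 0 1;0 0 0 0 0 0 1;0 0 0 0 0 0 1;0 0 0 0 0 0 1;0 0 0 0 0 0 1;0 0 0 0 0 0 1"

```text
clock: 9.7
eef_pos: [0.5298, 0.0122, 0.0338]
tool_rot: [-0.44, 3.11, 0.0]
ft_force: [-5.7, 3.1, 18.5]
grip_width: -0.001
gripper_force: 9.3
```

Request:
jog_arm --targets "0 0 0 0 0 0 1;0 0 0 0 0 0 1;0 0 0 0 0 0 1;0 0 0 0 0 0 1;0 0 0 0 0 0 1;0 0 0 0 0 0 1;0 0 0 0 0 0 1;0 0 0 0 0 0 1"

```text
clock: 10.5
eef_pos: [0.5299, 0.0123, 0.0338]
tool_rot: [-0.44, 3.11, 0.0]
ft_force: [-4.9, 2.6, 19.0]
grip_width: -0.001
gripper_force: 9.3
```

The button bottomed at z 33.8 mm and has been held for about 2.5 s. Now I'll release it.

Request:
jog_arm --targets "0 0 5 0 0 0 1;0 0 20 0 0 0 1;0 0 60 0 0 0 1;0 0 100 0 0 0 1;0 30 140 0 0 0 1;0 75 180 0 0 0 1;0 75 180 0 0 0 1;0 75 180 0 0 0 1"

```text
clock: 11.3
eef_pos: [0.5302, 0.0885, 0.2141]
tool_rot: [-0.444, 3.108, 0.001]
ft_force: [-0.6, 0.4, -0.3]
grip_width: 0.004
gripper_force: 0.0
```

```bash
python3 - <<'E'
from h import *
s=cams.snapshot("scene");st=r.state()
print(st["clock"],st["eef_pos"],st["ft_force"])
cv2.imwrite("pics/i.png",cv2.resize(s[170:290,210:370],None,fx=5,fy=5,interpolation=2)[:,:,::-1])
E
```

```text
11.35 [0.52955187 0.08689937 0.21281903] [-0.1844811  -1.02922038 -0.65302868]
```

View pics/i.png

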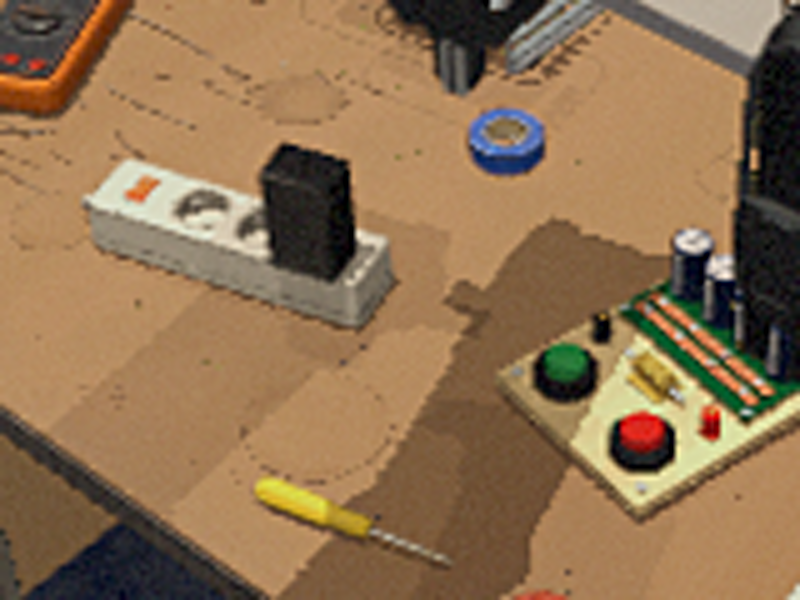

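The green cap is up again at crop (566,365), the rocker at (142,188) is still tilted off, and nothing has shifted. Handing in.

```bash
python3 -c "
from plant import r
print(r.job_done())"
```

```text
the job is handed in; nothing more can be done
None
```

I handed in the job with strip_a's rocker switched off and the green button held fully down for over 2 s, then released; force readings peaked at about 32 N and I saw nothing move, but the hand-in returned no verdict.

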